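Open the trimmings canister by feel

ROBOT

A 6-joint arm with a two-finger parallel gripper is mounted at the origin on the work surface. World frame = base frame: x ahead of the robot, y to its left, z up, the work surface at z = 0. Lengths are in m, angles in rad, forces in N, time in s.
With the tool pointing down it reaches from about 0.425 to 0.95 m from the base axis. Payload 3.5 kg.
Tool frame: the origin (TCP) lies at the very end of the fingers, on their centre line; the grasp point (between the pads) lies 19 mm behind it; z points along the fingers, y is the direction in which the jaws open and shut (so a half turn about z gives the same grasp; the last joint's range is limited). The gripper opens to 85 mm and grips with 20 to 120 N. Pads are 22 mm wide; open, the fingers measure 114 mm over their backs; the gripper's body (76 mm by 85 mm) begins 54 mm behind the grasp point. The pads swing forward as they close: fully open they stand 13 mm farther back than shut.
Start: joints at [-1.404, 0.286, 1.577, -0, 1.279, -0.15], TCP at [0.21, -0.641, 0.231] pointing down, gripper open.
Joint ranges: [-2.77, 2.77], [-0.9, 2.22], [0.21, 2.48], [-1.53, 4.67], [0.24, 2.81], [-2.84, 2.84]. Speed limits (rad/s): [2.79, 2.79, 3.14, 3.14, 3.14, 3.14].

INTERFACE

Orientations are given as a unit quaternion [x, y, z, w].
In Python, from plant import ctrl, imaging gives the robot as it stands.
- The arm moves only by the shell command python3 -m creep 'ROWS' [OPENING] [FORCE]. ROWS is JSON, one flat list of numbers, 4 for each row, row after row: the shift along the tool's x, y, z in units of 25 mm (1.0 is 25 mm), then the turn about the tool's z in units of 5 degrees (1.0 is 5 degrees). A call has 1 to 20 rows; each row is the pose to reach, as a shift and turn from the pose commanded when the call began, along the tool's axes at that moment; what a row does not reach only later rows make up. A row lasts 1/12 s, in which the tool goes at most 41.7 mm and 7.16 degrees, less where a joint would pass 70% of its speed; a pose out of reach is approached as far as the arm can. A call with a gripper value outside its range is refused whole. OPENING is the closure in counts, from 0 (fully open) to 255 (shut), set as the call begins (- or left out, the last holds). The fingers move at their own pace and stop on an object; FORCE is the grip in N (left out, the last holds). Time passes only in rows, so rows that repeat a pose let the fingers close. It gives the time, the measured TCP pose, the force and the opening at its end, in the units of the state.
- ctrl.get_state(): the state, without advancing time (a new reading comes with each control period).
- imaging.read_camera(name): name is "scene" or "top" or "wrist"; returns the picture (420x560x3 uint8, red, green, blue); there is no depth.
- imaging.camera_info(name): a dict with "intrinsics" (3x3 intrinsics, pixels), "origin" and "attitude" of the camera in the world. Camera axes: x right, y down, z forward; pixel columns grow to the right and rows downward; lengths in m; the calibration is good to about 2 mm. The wrist camera is an equidistant fisheye: a pixel r from the principal point sees the ray r / f radians off the axis. A picture is of the moment at which its call begins: read the wrist's pose just before it. camera_info takes no time and is no camera call; for the wrist camera it gives the pose at the moment of the call.
- ctrl.sign_off(): hands the job in, once; it reports no verdict.
Trained networks look in the newest picture that a camera, given by its name, has taken for a name from the list of things; names that differ only in an ending like _2 or _b are one class to them, and where a whole thing is asked for, a point or a joint stands for the part that bears it (a point fixed in the world has none). Each returns a list of dicts, best first, with "p" (0 to 1); they miss things now and then, are a little off and sometimes report something else, mostly with a low value. They report only what shows in the picture. A call takes as long as a camera call. They do not tell look-alikes from the thing itself.
- imaging.silhouettes(camera, name): "mask" (420x560 bool, what is visible of it) and "uv" ([column, row] in pixels, amid what is visible of it).
The state is a dict: "time": time; "qpos": joint angles; "dq": joint speeds; "joint_efforts": joint torques, N m; "eef_pos": TCP position; "tcp_rot": TCP orientation; "contact_force": force on the tool from outside, world axes, zero at the start; "wrist_torque": the same for the moment, N m; "opening": opening from 0.0 (shut) to 1.0 (fully open).
Only numpy, scipy, OpenCV 4.12 (cv2) and the standard library are available. Lean on these libraries where they do the work, as an engineer would, in place of code of your own. Each camera call takes 0.05 s, during which the arm holds its last target.

TASK

The lidded canister on the trimming bench has to be opened for the flash that has just been cut off. Set a fingertip on top of its rim and run it lightly round the side that faces you until you find the finger notch, press down the catch inside the notch so that the lid springs up by itself, then take your hand away. Do not pick up or shift anything else on the bench.

Things in the scene. Friction and masses are not known exactly. Their poses are not given: they have to be found in the camera images.
- canister: round aluminium canister for trimmings, fixed to the bench, 176 mm across under its rim; origin at the centre of its underside, on its upright axis. It is the same all round: its axes say nothing of where the notch is. On top a black plastic rim ring (see rim_mid), and inside the ring a hinged aluminium lid (see lid)
- rim_mid (a point): on the canister's axis, level with the rim's flat top, 120 mm above the bench. The rim ring is rigid, 148 mm inside and 208 mm outside diameter. A finger notch cuts through its whole width, 38 mm wide at the lid, 55 mm outside; seen from the axis its middle lies up to 83 degrees to either side of the -x direction, elsewhere the rim is unbroken. Axes as the canister's
- catch (a joint): catch in the notch: steel thumb pad 35 mm wide, 76 to 102 mm from the axis, top 10 mm below the rim's top. Angle, rad: 0 at rest, grows as the pad is pressed down, stop at 0.30; lets the lid go at 0.15 to 0.25. Pressed 92 mm from the axis it travels 7 mm, 3 N at first, 7 N at the stop; springs back when let go. Closed fingers fit in; keep clear of the lid's edge
- lid (a joint): very shallow dome lid 145 mm across, its edge 1 mm below the rim's top, its middle 5 mm above. Angle about its hinge (on the lid, opposite the notch, 5 mm proud), rad: 0 shut and latched, 0.42 fully up. Once let go it rises by its own weak spring in 1 to 2 s, its free edge going 60 mm up beside the notch, and stays up
- disc_a: bystander: black over-moulded disc lying flat, three claws, steel bush in the middle, 72 mm across and 12 mm high; origin at the centre of its underside. Leave alone
- disc_b: bystander: black over-moulded disc lying flat, three claws, steel bush in the middle, 72 mm across and 12 mm high; origin at the centre of its underside. Leave alone
- disc_c: bystander: black over-moulded disc lying flat, three claws, steel bush in the middle, 72 mm across and 12 mm high; origin at the centre of its underside. Leave alone
- tape: bystander: roll of paper tape lying flat, 74 mm outside diameter, 20 mm high; origin at the centre of its underside. Leave alone
- knife: bystander: yellow and black utility knife lying flat, about 160 mm long, 21 mm wide, 16 mm high; origin under its middle, x axis along its length. Leave alone
- deburrer: bystander: hand deburring tool like a screwdriver lying flat, 150 mm long along its x axis, about 30 mm high. Leave alone
- jar: bystander: white screw jar standing upright, 56 mm across, 75 mm high; origin at the centre of its underside. Leave alone
- gauge: bystander: steel and aluminium plug gauge standing on its 32 mm foot, 70 mm high; origin at the centre of its underside. Leave alone
Things that resemble listed ones, but are neither listed nor needed, are in the scene too. Leave any blue look-alike of the canister alone.

How it is judged:
On the way, in this order (a step that is already met when the one before it is completed fails the run):
1. a fingertip rests on top of the rim for 0.2 s, before the catch is pressed (contact force between the fingers and anything else above 0.3 N and horizontal distance between the grasp point and canister between 0.05 and 0.125 m and height (world z) of the grasp point between 0.1325 and 0.165 m and value of joint catch below 0.04 rad), for 0.2 s.
2. the catch in the notch is pressed down by the fingers (value of joint catch above 0.12 rad and contact force between the fingers and anything else above 0.5 N), for 0.02 s.
3. the lid has sprung up (value of joint lid above 0.33 rad), for 0.2 s.
At the end, for the whole second after the job is handed in: the lid stands up at more than 0.33 rad and is at rest, the catch has sprung back (below 0.04 rad), and every bystander is within 20 mm of where it was (value of joint lid above 0.33 rad and velocity of joint lid below 0.05 rad/s and value of joint catch below 0.04 rad and distance of each of disc_a, disc_b, disc_c, tape, knife, deburrer, jar, gauge from where it was at the start of the episode below 0.02 m); the robot touches nothing.
It fails at once if a bystander is shifted or lifted by more than 25 mm (distance of any of disc_a, disc_b, disc_c, tape, knife, deburrer, jar, gauge from where it was at the start of the episode above 0.025 m).
It fails at once if anything is pressed with more than 60 N (contact force between the fingers and anything else above 60 N).
It also fails if it takes over 72 s, if anything falls off the work surface, if the arm or the gripper's body presses on something with over 40 N, if the wrist force passes 120 N, or if a joint passes its speed limit or range.

## Working session

There is one attempt and no reset: what is moved stays moved. The work goes in short steps, Python scripts to look and compute and a shell command to move; the robot and the scene stay as the last step left them, time stands still between calls to the robot, and variables do not carry over. Pictures are saved under pics/ and viewed, and the job is handed in when it is done.

```bash
ls; mkdir -p pics
cat > h.py <<'E'
from plant import ctrl, imaging
import numpy as np, cv2
def save(name,fn):
    im=imaging.read_camera(name); cv2.imwrite('pics/'+fn,im[:,:,::-1]); return im
E
python3 - <<'E'
from h import *
print(ctrl.get_state())
for c in ['scene','top','wrist']:
    save(c,c+'0.png'); print(c,imaging.camera_info(c))
E
```

```text
pics
{'time': 0.0, 'qpos': array([-1.40395980e+00,  2.87215084e-01,  1.57821484e+00, -2.32116917e-05,
        1.27858671e+00, -1.49991746e-01]), 'dq': array([ 1.64651685e-03, -8.53837573e-05,  1.30324266e-03, -1.93900433e-04,
        2.47640985e-04,  6.47913802e-04]), 'joint_efforts': array([-2.03916261e-04, -4.05985951e+01, -2.92625588e+01, -8.78197397e-05,
        5.83793837e-03, -4.30221107e-06]), 'eef_pos': array([ 0.21021448, -0.64072547,  0.22989374]), 'tcp_rot': array([ 9.87477444e-01,  1.57755596e-01, -2.13171819e-05, -1.21185768e-03]), 'contact_force': array([ 0.11767171, -0.73518121,  0.36237089]), 'wrist_torque': array([ 0.03249386, -0.06863579,  0.0511671 ]), 'opening': 0.999568326775682}
scene {'intrinsics': array([[516.88396949,   0.        , 284.3380498 ],
       [  0.        , 516.88396949, 208.44220832],
       [  0.        ,   0.        ,   1.        ]]), 'origin': array([0.89454368, 0.61571604, 0.95805633]), 'attitude': array([ 0.30249498,  0.88931349, -0.32691463, -0.10365871])}
top {'intrinsics': array([[512.37146883,   0.        , 282.97134248],
       [  0.        , 512.37146883, 205.87399817],
       [  0.        ,   0.        ,   1.        ]]), 'origin': array([0.21339627, 0.04050793, 1.51526223]), 'attitude': array([ 0.70969751, -0.69912773,  0.05488172, -0.06736354])}
wrist {'intrinsics': array([[325.1922621 ,   0.        , 280.26051641],
       [  0.        , 325.1922621 , 203.5631219 ],
       [  0.        ,   0.        ,   1.        ]]), 'origin': array([ 0.28331466, -0.61696629,  0.37288502]), 'attitude': array([ 0.80072849, -0.57972004, -0.08957294,  0.12138881])}
```

View pics/scene0.png

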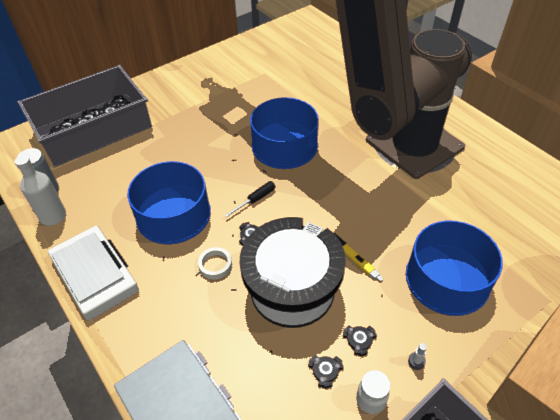

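View pics/top0.png

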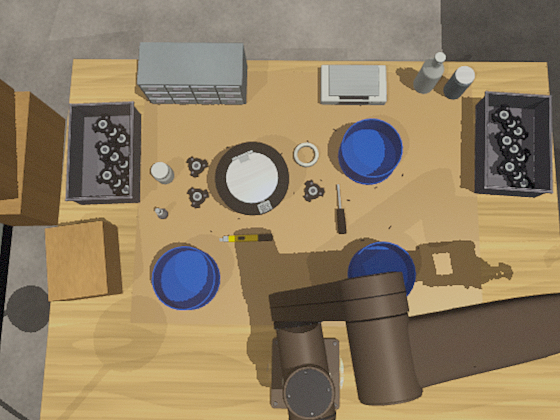

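View pics/wrist0.png

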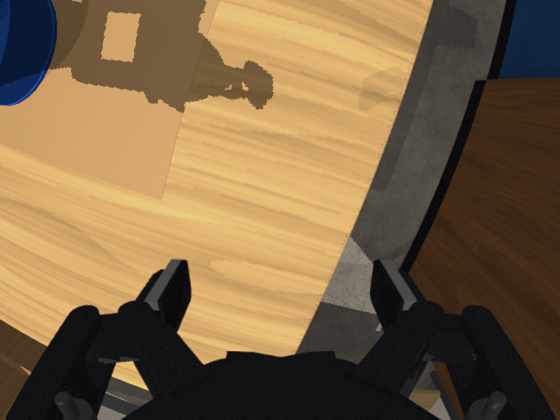

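The canister shows at about (252,177) in the top view and (292,262) in the scene view. A grey pad at top (264,207) looks like the notch, and the feature at (242,157) looks like the hinge. I'll measure both.

```bash
cat >> h.py <<'E'
from scipy.spatial.transform import Rotation as R
def pix2plane(cam,uv,z):
    c=imaging.camera_info(cam); K=c['intrinsics']; Rm=R.from_quat(c['attitude']).as_matrix()
    uv=np.atleast_2d(uv).astype(float)
    x=(uv-[K[0,2],K[1,2]])/K[0,0]
    if cam=='wrist':
        r=np.linalg.norm(x,axis=1,keepdims=True); d=np.hstack([x/np.maximum(r,1e-9)*np.sin(r),np.cos(r)])
    else: d=np.hstack([x,np.ones((len(x),1))])
    d=d@Rm.T; o=np.array(c['origin']); return o+d*((z-o[2])/d[:,2])[:,None]
def proj(cam,P):
    c=imaging.camera_info(cam); K=c['intrinsics']; Rm=R.from_quat(c['attitude']).as_matrix()
    p=(np.atleast_2d(P)-c['origin'])@Rm
    if cam=='wrist':
        rr=np.linalg.norm(p[:,:2],axis=1,keepdims=True); th=np.arctan2(rr,p[:,2:]); x=p[:,:2]/np.maximum(rr,1e-9)*th
    else: x=p[:,:2]/p[:,2:]
    return x*K[0,0]+[K[0,2],K[1,2]]
E
python3 - <<'E'
from h import *
from scipy.optimize import least_squares
for cam in ['top','scene']:
    im=save(cam,cam+'1.png')
    for nm in ['canister','rim_mid','lid','catch']:
        for d in imaging.silhouettes(cam,nm)[:4]:
            m=d['mask']; ys,xs=np.nonzero(m)
            z={'catch':.11}.get(nm,.12)
            print(cam,nm,round(d['p'],2),d['uv'],m.sum(),(xs.min(),xs.max(),ys.min(),ys.max()),pix2plane(cam,d['uv'],z)[0].round(4))
    u,v=(252,180) if cam=='top' else (292,262)
    h=56 if cam=='top' else 70
    cr=im[v-h:v+h,u-h:u+h,::-1]; cv2.imwrite(f'pics/{cam}_z.png',cv2.resize(cr,(590,590),interpolation=cv2.INTER_CUBIC))
E
```

```text
top canister 0.86 [368.6, 154.6] 3443 (np.int64(337), np.int64(402), np.int64(117), np.int64(184)) [ 0.6065 -0.1707  0.12  ]
top canister 0.72 [383.8, 264.9] 1824 (np.int64(347), np.int64(414), np.int64(241), np.int64(293)) [ 0.299  -0.2078  0.12  ]
top canister 0.62 [183.5, 276.7] 3569 (np.int64(150), np.int64(220), np.int64(247), np.int64(309)) [0.2588 0.3334 0.12  ]
top canister 0.4 [258.4, 203.8] 14 (np.int64(256), np.int64(266), np.int64(198), np.int64(213)) [0.4621 0.1354 0.12  ]
top rim_mid 0.75 [381.7, 263.4] 1873 (np.int64(347), np.int64(413), np.int64(241), np.int64(293)) [ 0.303  -0.2022  0.12  ]
top rim_mid 0.71 [184.4, 278.3] 3366 (np.int64(151), np.int64(219), np.int64(247), np.int64(308)) [0.2546 0.3308 0.12  ]
top rim_mid 0.55 [366.1, 149.2] 3297 (np.int64(338), np.int64(401), np.int64(118), np.int64(184)) [ 0.6221 -0.1638  0.12  ]
top lid 0.58 [250.6, 176.4] 2089 (np.int64(226), np.int64(277), np.int64(152), np.int64(202)) [0.5396 0.1591 0.12  ]
top catch 0.22 [199.3, 194.5] 318 (np.int64(187), np.int64(208), np.int64(187), np.int64(207)) [0.4881 0.3025 0.11  ]
scene
[... 531 characters left out ...]
014 (np.int64(253), np.int64(332), np.int64(298), np.int64(327)) [0.6168 0.2609 0.12  ]
scene rim_mid 0.84 [453.6, 270.4] 7185 (np.int64(406), np.int64(502), np.int64(220), np.int64(316)) [0.314  0.3701 0.12  ]
scene rim_mid 0.72 [283.6, 133.9] 4135 (np.int64(251), np.int64(318), np.int64(97), np.int64(168)) [ 0.3347 -0.141   0.12  ]
scene rim_mid 0.65 [166.8, 202.2] 5441 (np.int64(128), np.int64(210), np.int64(161), np.int64(244)) [ 0.6645 -0.1221  0.12  ]
scene lid 0.78 [294.0, 258.5] 3636 (np.int64(255), np.int64(329), np.int64(228), np.int64(291)) [0.5385 0.1609 0.12  ]
scene catch 0.49 [312.9, 228.0] 156 (np.int64(303), np.int64(322), np.int64(222), np.int64(234)) [0.4562 0.1192 0.11  ]
```

View pics/top_z.png

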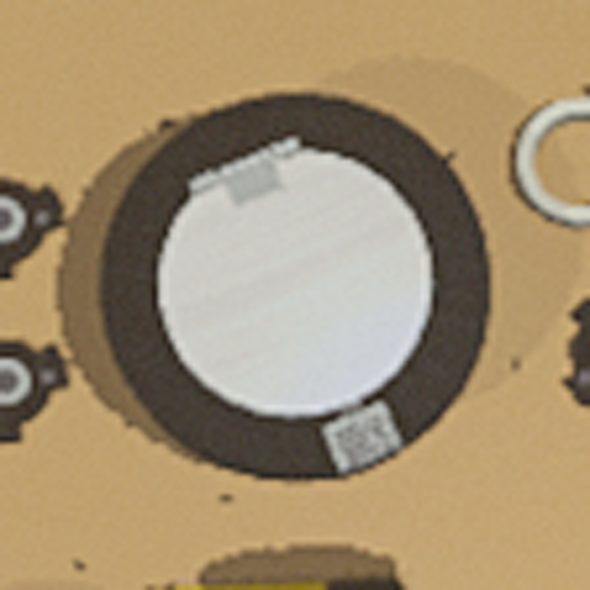

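View pics/scene_z.png

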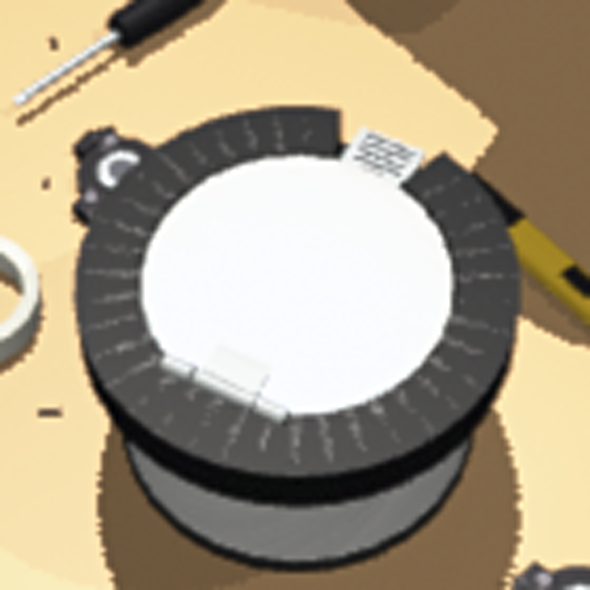

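Run:
```python
from h import *
print('rim top',pix2plane('top',[(252.2-.5,178.3-.5)],.12))
p=np.vstack([pix2plane('top',[(264.2,206.7)],.11),pix2plane('scene',[(312.3,228.4)],.11)]);print('pad',p)
c=np.array([.539,.160]);
for q in p: d=q[:2]-c; print(np.linalg.norm(d),np.degrees(np.arctan2(d[1],-d[0])))
h=pix2plane('top',[((245-2)/5.268+196,(170-2)/5.268+124)],.122);print('hinge',h, np.degrees(np.arctan2(-(h[0,1]-c[1]),(h[0,0]-c[0]))))
# overlay
for ang in range(0,1): pass
for cam in ['top','scene']:
    im=cv2.imread(f'pics/{cam}1.png')
    t=np.linspace(0,2*np.pi,200)
    for r in (.104,.074):
        P=np.c_[c[0]+r*np.cos(t),c[1]+r*np.sin(t),0*t+.12]
        cv2.polylines(im,[np.round(proj(cam,P)).astype(int)],True,(0,0,255),1)
    u=proj(cam,[[*c,.12]])[0].astype(int)
    cr=im[u[1]-60:u[1]+60,u[0]-60:u[0]+60]; cv2.imwrite(f'pics/{cam}_ov.png',cv2.resize(cr,(400,400)))
a=cv2.hconcat([cv2.imread('pics/top_ov.png'),cv2.imread('pics/scene_ov.png')]);cv2.imwrite('pics/ov.png',a)
for nm in ['knife','disc_a','tape','jar','gauge','deburrer']:
  imaging.read_camera('top')
  for d in imaging.silhouettes('top',nm)[:4]: print(nm,round(d['p'],2),pix2plane('top',d['uv'],.01)[0].round(3))
```

```text
rim top [[0.53563726 0.15594956 0.12      ]]
pad [[0.45589068 0.11969518 0.11      ]
 [0.45780391 0.11925892 0.11      ]]
0.09236686348586892 -25.87159658270214
0.09084404302219777 -26.645740358389393
hinge [[0.5979833  0.18443953 0.122     ]] -22.506503619123393
knife 0.55 [0.378 0.181 0.01 ]
disc_a 0.77 [0.606 0.344 0.01 ]
disc_a 0.63 [ 0.53  -0.017  0.01 ]
disc_a 0.55 [0.509 0.317 0.01 ]
disc_a 0.4 [0.372 0.169 0.01 ]
tape 0.65 [ 0.607 -0.011  0.01 ]
tape 0.37 [ 0.439 -0.096  0.01 ]
jar 0.82 [0.578 0.434 0.01 ]
deburrer 0.65 [ 0.445 -0.105  0.01 ]
```

View pics/ov.png

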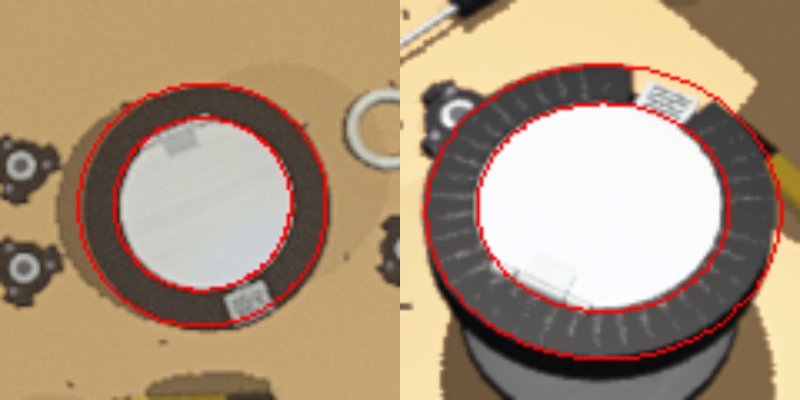

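The overlay puts the axis at about (0.5375, 0.157). The pad is at a radius of about 0.089 m and 25° from -x towards -y, which fits the given 76–102 mm. The hinge lies opposite, as it should. Next I'll work out the approach.

```bash
cat >> h.py <<'E'
C=np.array([.5375,.157])
def ring(phi,r):  # phi deg from -x toward -y positive
    a=np.radians(phi); return C+r*np.array([-np.cos(a),-np.sin(a)])
def rel(target,yaw=None,p0=None,q0=None):
    s=ctrl.get_state(); p=s['eef_pos'] if p0 is None else p0; Rm=R.from_quat(s['tcp_rot'] if q0 is None else q0).as_matrix()
    d=Rm.T@(np.array(target)-p)/.025
    y0=np.degrees(np.arctan2(Rm[1,0],Rm[0,0]))
    t=0 if yaw is None else -(yaw-y0)/5   # tool z is down
    return np.r_[d,t].round(2)
E
python3 - <<'E'
from h import *
print(rel([.48,-.15,.25],18),rel([.46,.0,.25],18))
print(ring(25,.092),rel([*ring(25,.12),.25],25))
E
```

```text
[ 16.37 -15.32  -0.75   0.03] [ 17.48 -21.27  -0.75   0.03]
[0.45411968 0.11811912] [ 17.62 -25.7   -0.75  -1.37]
```

```bash
python3 -m creep '[1,-1,-0.5,0, 2,-2,-0.8,0, 3,-3,-0.8,0, 4,-4,-0.8,0, 5,-4.8,-0.8,0, 6,-5.7,-0.8,0, 7,-6.6,-0.8,0, 8,-7.5,-0.8,0, 9,-8.5,-0.8,0, 10,-9.4,-0.8,0, 11,-10.3,-0.8,0, 12,-11.2,-0.8,0, 13,-12.2,-0.8,0, 14,-13.1,-0.8,0, 15,-14,-0.8,0, 16,-15,-0.8,0, 16.4,-15.3,-0.8,0, 16.4,-15.3,-0.8,0, 16.4,-15.3,-0.8,0]' 255 20
python3 - <<'E'
from h import *
print(rel([.46,.0,.25],25),rel([*ring(25,.12),.25],25))
E
```

```text
time: 2.83
eef_pos: [0.4809, -0.1498, 0.2514]
tcp_rot: [0.987, 0.159, -0.0, 0.0]
contact_force: [0.1, -0.2, -0.4]
opening: 0.001
[ 1.09 -5.95  0.05 -1.35] [  1.23 -10.38   0.05  -1.35]
```

```bash
python3 -m creep '[0.2,-1.2,0,0, 0.4,-2.5,0,-0.4, 0.6,-3.7,0,-0.8, 0.8,-5,0,-1.2, 0.9,-6.3,0,-1.4, 1,-7.6,0,-1.4, 1.1,-8.8,0,-1.4, 1.2,-10,0,-1.4, 1.2,-10.4,0,-1.4, 1.2,-10.4,0,-1.4, 1.2,-10.4,0,-1.4]'
python3 - <<'E'
from h import *
print(ctrl.get_state()['contact_force'],ctrl.get_state()['wrist_torque'])
save('wrist','w1.png');c=imaging.camera_info('wrist');print(c)
for nm in ['catch','lid']:
    for d in imaging.silhouettes('wrist',nm)[:2]: print(nm,d['p'],d['uv'],d['mask'].sum(),pix2plane('wrist',d['uv'],.11 if nm=='catch' else .121))
E
```

```text
time: 3.75
eef_pos: [0.4285, 0.1052, 0.2514]
tcp_rot: [0.976, 0.218, 0.0, 0.001]
contact_force: [-0.3, 0.4, -0.7]
opening: 0.002
[-0.34811117  0.36003004 -0.65433798] [-0.01630219  0.00597543  0.01112536]
{'intrinsics': array([[325.1922621 ,   0.        , 280.26051641],
       [  0.        , 325.1922621 , 203.5631219 ],
       [  0.        ,   0.        ,   1.        ]]), 'origin': array([0.49828793, 0.13772939, 0.39401411]), 'attitude': array([ 0.8341756 , -0.53042834, -0.08098349,  0.1274304 ])}
catch 0.75 [276.2, 155.8] 1116 [[0.45633225 0.12184817 0.11      ]]
lid 0.92 [278.4, 62.6] 19463 [[0.53014613 0.15409316 0.121     ]]
```

View pics/w1.png

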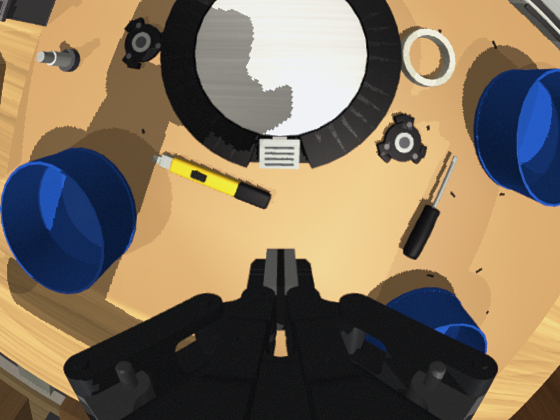

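The notch shows at about (245–312, 165) with the pad at (280,153), directly ahead of the fingers. I'll check it against the rim edges.

Run:
```python
from h import *
print('pad',pix2plane('wrist',[(280,153),(260,167),(299,167),(261,138),(299,138)],.11).round(4))
print('notch',pix2plane('wrist',[(246,163),(312,164)],.12).round(4))
im=cv2.imread('pics/w1.png')
t=np.linspace(0,2*np.pi,400)
for r,z,col in ((.104,.12,(0,0,255)),(.074,.12,(0,0,255)),(.0725,.119,(255,0,0))):
    P=np.c_[C[0]+r*np.cos(t),C[1]+r*np.sin(t),0*t+z]
    cv2.polylines(im,[np.round(proj('wrist',P)).astype(int)],True,col,1)
for p in range(-60,61,5): cv2.circle(im,tuple(np.round(proj('wrist',[[*ring(p,.092),.11]])[0]).astype(int)),2,(0,255,0) if p!=25 else (0,0,255),-1)
cv2.imwrite('pics/w1o.png',cv2.resize(im[0:200,140:430],(800,552)))
```

```text
pad [[0.46   0.1199 0.11  ]
 [0.4411 0.1307 0.11  ]
 [0.4558 0.0993 0.11  ]
 [0.4651 0.1406 0.11  ]
 [0.4791 0.1105 0.11  ]]
notch [[0.4413 0.1433 0.12  ]
 [0.4644 0.0917 0.12  ]]
```

View pics/w1o.png

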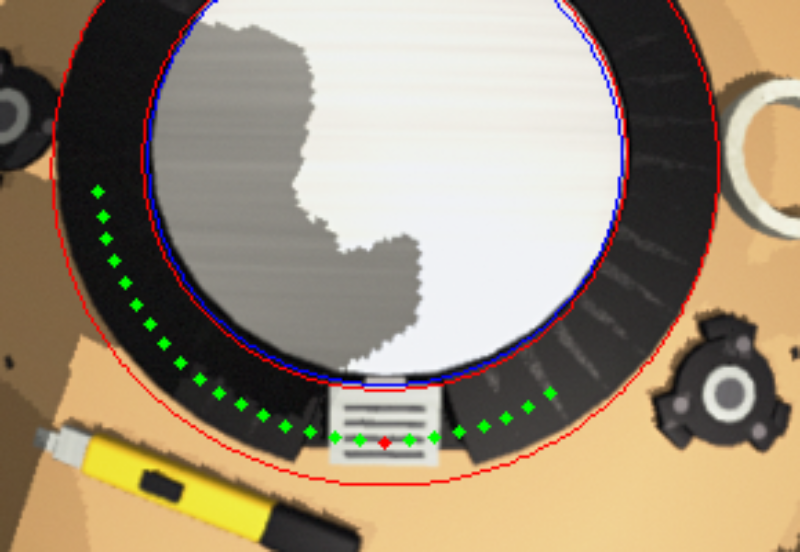

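The 25° mark (red) falls in the middle of the pad. I'll touch the rim at -10°, 35° away from the notch, with yaw following the tangent, and then slide round to 25°.

Run:
```python
from h import *
print(rel([*ring(-10,.092),.20],-10),rel([*ring(-10,.092),.13],-10))
```

```text
[ 1.81 -2.17  2.05  7.  ] [ 1.81 -2.17  4.85  7.  ]
```

```bash
python3 -m creep '[0.3,-0.5,0.4,1, 0.6,-1,0.8,2, 0.9,-1.4,1.2,3, 1.2,-1.8,1.6,4, 1.5,-2.1,2,5, 1.8,-2.2,2.5,6, 1.8,-2.2,3,7, 1.8,-2.2,3.6,7, 1.8,-2.2,4.1,7, 1.8,-2.2,4.5,7, 1.8,-2.2,4.8,7, 1.8,-2.2,4.8,7, 1.8,-2.2,4.8,7, 1.8,-2.2,4.8,7]'
python3 - <<'E'
from h import *
s=ctrl.get_state();p=s['eef_pos'];print(p,s['contact_force'],np.linalg.norm(p[:2]-C),rel([*ring(-10,.092),.12],-10))
save('wrist','w2.png');save('scene','s2.png')
E
```

```text
time: 5.07
eef_pos: [0.4463, 0.175, 0.1321]
tcp_rot: [0.996, -0.086, 0.001, -0.0]
contact_force: [0.4, -0.4, 1.0]
opening: -0.002
[0.44632188 0.17499785 0.13212225] [ 0.35511734 -0.40679968  1.04857187] 0.09293746682727409 [0.04 0.08 0.48 0.03]
```

View pics/w2.png

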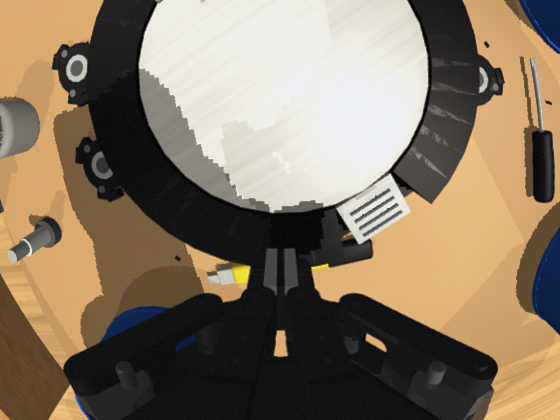

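View pics/s2.png

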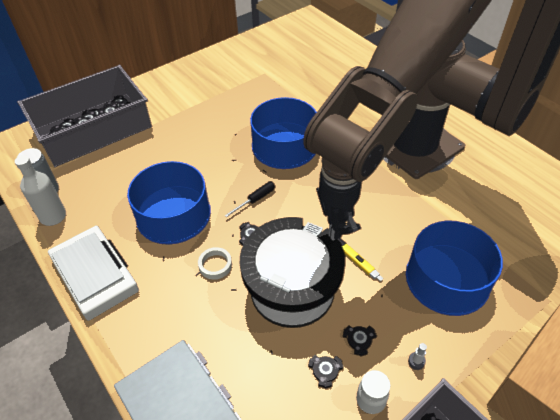

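The fingers at about (280,255) in the wrist picture are over the unbroken rim just left of the notch. The pad is at (375,208). Going down gently.

```bash
python3 -m creep '[0,0,0.2,0, 0,0,0.35,0, 0,0,0.42,0, 0,0,0.44,0, 0,0,0.44,0]'; python3 -m creep '[0,0,0.03,0, 0,0,0.05,0, 0,0,0.05,0]'
```

```text
time: 5.58
eef_pos: [0.4455, 0.1752, 0.1202]
tcp_rot: [0.996, -0.086, -0.0, 0.0]
contact_force: [-0.0, 0.1, 0.8]
opening: 0.001
time: 5.83
eef_pos: [0.4456, 0.1752, 0.12]
tcp_rot: [0.996, -0.086, -0.0, 0.0]
contact_force: [-3.0, -0.7, 6.5]
opening: -0.001
```

The fingers are on the rim at z = 0.120 with about 6 N. I'll ease off a little and hold.

```bash
python3 -m creep '[0,0,-0.015,0, 0,0,-0.015,0, 0,0,-0.015,0, 0,0,-0.015,0]'
python3 - <<'E'
from h import *
s=ctrl.get_state();p0=s['eef_pos'];print(p0,s['contact_force'])
for phi in range(-5,26,5): print(phi,rel([*ring(phi,.092),p0[2]],phi))
E
```

```text
time: 6.17
eef_pos: [0.4456, 0.1752, 0.12]
tcp_rot: [0.996, -0.086, -0.0, 0.0]
contact_force: [-3.7, 0.6, 4.7]
opening: 0.002
[0.44563115 0.17515648 0.12004831] [-3.65259765  0.59364426  4.7199877 ]
-5 [ 0.08  0.4   0.   -0.97]
0 [ 0.12  0.72  0.   -1.97]
5 [ 0.19  1.03  0.   -2.97]
10 [ 0.28  1.34  0.   -3.97]
15 [ 0.41  1.63  0.   -4.97]
20 [ 0.55  1.92  0.   -5.97]
25 [ 0.72  2.19  0.   -6.97]
```

```bash
python3 -m creep '[0.04,0.2,0,-0.5, 0.07,0.4,0,-1, 0.1,0.56,0,-1.5, 0.12,0.72,0,-2, 0.15,0.88,0,-2.5, 0.19,1.03,0,-3, 0.23,1.19,0,-3.5, 0.28,1.34,0,-4, 0.28,1.34,0,-4]'
python3 - <<'E'
from h import *
s=ctrl.get_state();p0=s['eef_pos'];print(s['contact_force'],np.linalg.norm(p0[:2]-C))
for phi in (15,20,25): print(phi,rel([*ring(phi,.092),p0[2]],phi))
E
```

```text
time: 6.92
eef_pos: [0.4476, 0.1409, 0.12]
tcp_rot: [0.996, 0.088, 0.001, -0.0]
contact_force: [-0.3, 0.1, 3.4]
opening: -0.003
[-0.34424544  0.05226131  3.35033577] 0.09130516100867553
15 [-0.01  0.31 -0.   -0.97]
20 [ 0.03  0.63 -0.   -1.97]
25 [ 0.1   0.94 -0.   -2.97]
```

```bash
python3 -m creep '[-0.01,0.15,0,-0.5, -0.01,0.31,0,-1, 0.01,0.47,0,-1.5, 0.03,0.63,0,-2, 0.06,0.79,0,-2.5, 0.09,0.94,0,-3, 0.09,0.94,0,-3, 0.09,0.94,0,-3]'
python3 - <<'E'
from h import *
s=ctrl.get_state();p0=s['eef_pos'];print(s['contact_force'],np.linalg.norm(p0[:2]-C),rel([*ring(25,.092),p0[2]],25))
save('wrist','w3.png');save('scene','s3.png')
for d in imaging.silhouettes('wrist','catch')[:1]: print(d['p'],d['uv'])
E
```

```text
time: 7.58
eef_pos: [0.4529, 0.1181, 0.119]
tcp_rot: [0.976, 0.217, -0.0, 0.0]
contact_force: [-0.3, 0.8, -0.6]
opening: -0.001
[-0.28219077  0.81540201 -0.55598102] 0.09310924681330503 [ 0.04  0.02 -0.    0.01]
0.68 [279.6, 239.6]
```

View pics/w3.png

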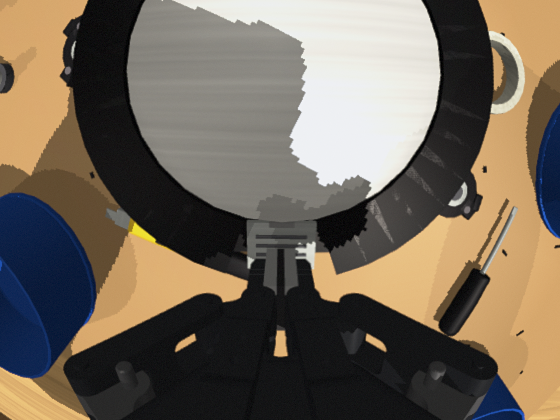

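The fingertips dropped to z = 0.119 with no force and are centred on the pad, whose middle is at column 281. They are in the notch. Now I'll press and retreat in one call.

```bash
python3 -m creep '[0,0,0.15,0, 0,0,0.3,0, 0,0,0.4,0, 0,0,0.48,0, 0,0,0.55,0, 0,0,0.62,0, 0,0,0.68,0, 0,0,0.68,0]'
python3 - <<'E'
from h import *
save('scene','s4.png')
E
```

```text
time: 8.4
eef_pos: [0.4528, 0.1182, 0.1037]
tcp_rot: [0.976, 0.218, -0.001, -0.0]
contact_force: [-5.4, -0.6, 9.8]
opening: -0.001
```

View pics/s4.png

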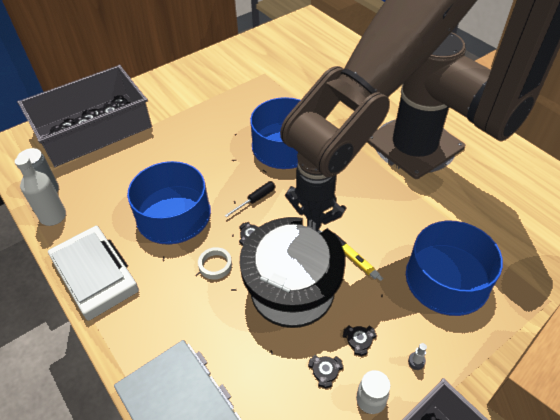

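It is pressed about 6.3 mm with about 10 N. Taking the hand up and outward.

```bash
python3 -m creep '[0,0,-0.6,0, -0.2,0,-1.8,0, -0.5,0,-3.2,0, -0.8,0,-4.6,0, -0.8,0,-6,0, -0.8,0,-7,0, -0.8,0,-7,0, -0.8,0,-7,0, -0.8,0,-7,0, -0.8,0,-7,0, -0.8,0,-7,0, -0.8,0,-7,0, -0.8,0,-7,0, -0.8,0,-7,0, -0.8,0,-7,0, -0.8,0,-7,0, -0.8,0,-7,0, -0.8,0,-7,0, -0.8,0,-7,0, -0.8,0,-7,0]'
python3 - <<'E'
from h import *
save('scene','s5.png');save('wrist','w5.png');print(ctrl.get_state()['contact_force'])
E
```

```text
time: 10.12
eef_pos: [0.4351, 0.1097, 0.2775]
tcp_rot: [0.976, 0.218, 0.0, 0.0]
contact_force: [0.9, 0.1, -0.0]
opening: -0.0
[-0.74658924 -0.42822294 -0.62861146]
```

View pics/s5.png

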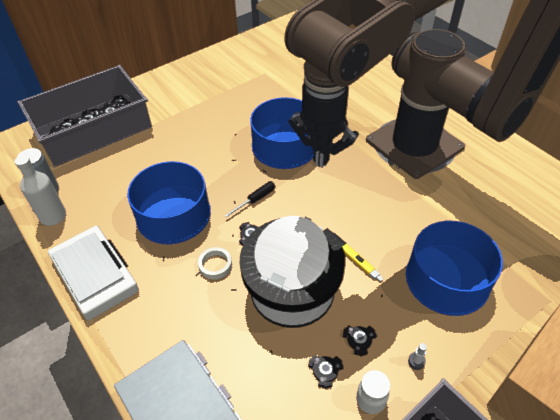

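View pics/w5.png

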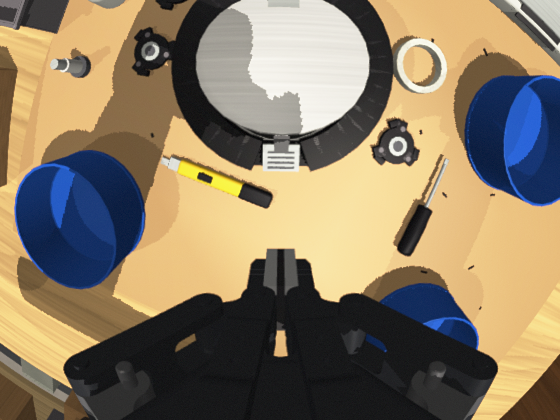

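The lid is up: in the scene view it covers the far rim, with its free edge near (295,220). I'll wait for it to settle and check its angle.

```bash
python3 -m creep '[0,0,0,0, 0,0,0,0, 0,0,0,0, 0,0,0,0, 0,0,0,0, 0,0,0,0, 0,0,0,0, 0,0,0,0, 0,0,0,0, 0,0,0,0, 0,0,0,0, 0,0,0,0, 0,0,0,0, 0,0,0,0, 0,0,0,0, 0,0,0,0, 0,0,0,0, 0,0,0,0, 0,0,0,0, 0,0,0,0]'
python3 - <<'E'
from h import *
im=save('scene','s6.png').astype(int)
a=cv2.imread('pics/s5.png')[:,:,::-1].astype(int)
print('diff canister area',np.abs(im-a)[190:330,220:360].mean(), (np.abs(im-a).max(2)[190:330,220:360]>40).sum())
t=np.linspace(0,2*np.pi,200); d=ring(25,1)-C; e=np.array([-d[1],d[0]])
o=im.astype(np.uint8)[:,:,::-1].copy()
for al,col in ((.33,(0,0,255)),(.42,(0,255,0))):
    s=.0725+.0725*np.cos(t); 
    xy=(C-.0725*d)+np.outer(s*np.cos(al)-.0,d)+np.outer(.0725*np.sin(t),e)
    P=np.c_[xy,.12+s*np.sin(al)]
    cv2.polylines(o,[np.round(proj('scene',P)).astype(int)],True,col,1)
cv2.imwrite('pics/s6o.png',cv2.resize(o[190:330,220:360],(590,590)))
ref=cv2.imread('pics/scene0.png')[:,:,::-1].astype(int)
dd=(np.abs(im-ref).max(2)>60); n,l,st,cc=cv2.connectedComponentsWithStats(dd.astype(np.uint8))
print([(tuple(st[i]),) for i in range(1,n) if st[i][4]>60])
E
```

```text
time: 11.88
eef_pos: [0.435, 0.1097, 0.2774]
tcp_rot: [0.976, 0.218, 0.0, 0.0]
contact_force: [-0.1, -0.3, 0.1]
opening: -0.002
diff canister area 0.4310544217687075 1
[((np.int32(266), np.int32(1), np.int32(164), np.int32(266), np.int32(17320)),), ((np.int32(407), np.int32(0), np.int32(40), np.int32(18), np.int32(371)),), ((np.int32(523), np.int32(30), np.int32(37), np.int32(64), np.int32(701)),), ((np.int32(411), np.int32(57), np.int32(18), np.int32(22), np.int32(209)),), ((np.int32(450), np.int32(59), np.int32(20), np.int32(16), np.int32(155)),), ((np.int32(473), np.int32(62), np.int32(23), np.int32(16), np.int32(83)),), ((np.int32(199), np.int32(77), np.int32(61), np.int32(71), np.int32(1824)),), ((np.int32(444), np.int32(86), np.int32(87), np.int32(56), np.int32(1451)),), ((np.int32(446), np.int32(158), np.int32(14), np.int32(14), np.int32(129)),), ((np.int32(414), np.int32(173), np.int32(146), np.int32(117), np.int32(6796)),), ((np.int32(254), np.int32(216), np.int32(89), np.int32(84), np.int32(2443)),), ((np.int32(345), np.int32(257), np.int32(19), np.int32(18), np.int32(135)),), ((np.int32(317), np.int32(264), np.int32(109), np.int32(117), np.int32(4688)),), ((np.int32(348), np.int32(331), np.int32(25), np.int32(19), np.int32(144)),)]
```

View pics/s6o.png

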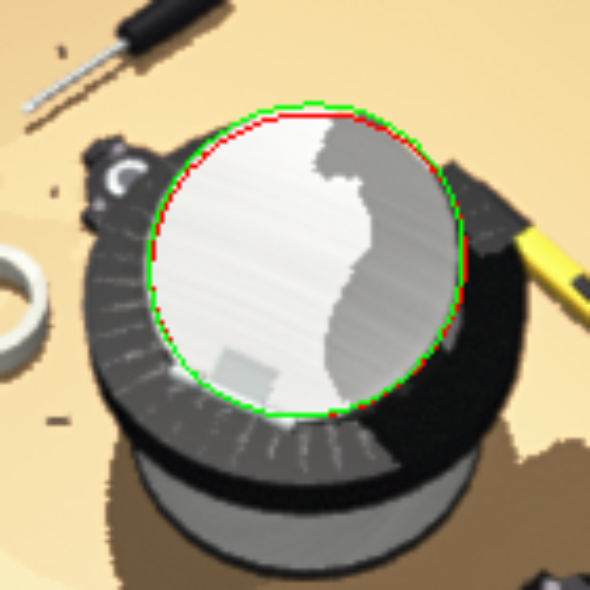

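The lid outline lies between the 0.33 and 0.42 curves and has not changed for 1.7 s. The bystanders look as they did at the start, apart from the arm's shadow. Handing in.

```bash
python3 -c "
from plant import ctrl
print(ctrl.sign_off())"
```

```text
the job is handed in; nothing more can be done
None
```

The canister is open and the job is handed in; no verdict came back.

**What I did**
- I found the notch in the camera images, 25° from -x towards -y.
- I set the closed fingers on the rim at -10° with about 3–6 N, a little more than a light touch when they first landed.
- I ran them round to the notch, where the force dropped to zero and the tip sank 1 mm.
- I pressed the catch about 6.3 mm down with roughly 10 N, then took the hand up and outward.

**Last checks**
- **Lid:** its outline matched a raised lid at roughly 0.33–0.42 rad and was unchanged between pictures 1.7 s apart. The joint angle itself can't be read, so this is an image estimate and it doesn't leave much margin above 0.33.
- **Catch:** I didn't measure its return directly. The hand was clear of it at z = 0.277, and the force readings were only noise.
- **Bystanders:** the ones I could compare by eye had not moved. The picture difference against the start showed only changes I put down to the arm, its shadow and the lid, but the shadow shifts covered some of the area near the discs and knife.
- **Disagreement:** the cameras differed by 2–4 mm on the radial position of the pad, which made no difference to the press.

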